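# Fold down the flip covers of a curved sample rack

### The arm

A 7-joint arm with a two-finger parallel gripper is mounted at the origin on the work surface. World frame = base frame: x ahead of the robot, y to its left, z up, the work surface at z = 0. Lengths are in mm, angles in rad, forces in N, time in s.
With the tool pointing down it reaches from about 425 to 950 mm from the base axis. Payload 4.7 kg.
Tool frame: the origin (TCP) lies midway between the tips of the shut fingers; the grasp point (between the pads) lies 19 mm behind it; z points along the fingers, y is the direction in which the jaws open and shut (so a half turn about z gives the same grasp; the last joint's range is limited). The gripper opens to 85 mm and grips with 20 to 120 N. Pads are 22 mm wide; open, the fingers measure 114 mm over their backs; the gripper's body (76 mm by 85 mm) begins 54 mm behind the grasp point. The pads swing forward as they close: fully open they stand 13 mm farther back than shut.
Start: joints at [1.231, 0.469, -0.049, 1.532, 0.024, 1.141, -0.082], TCP at [206.475, -642.663, 231.335] pointing down, gripper open.
Joint ranges: [-2.59, 2.59], [-0.33, 1.99], [-1.39, 1.29], [0.1, 2.45], [-1.04, 4.18], [0.21, 1.99], [-2.66, 2.66]. Speed limits (rad/s): [2.57, 2.57, 3.14, 3.14, 3.14, 3.14, 3.14].

### API

Orientations are given as a unit quaternion [x, y, z, w].
In Python, from station import monitor, read_camera, get_calibration, job, models gives the robot as it stands.
- The arm moves only by the tool move_arm, never from a script. Its argument "rows" is a list of rows, each an object with "xyz": the shift along the tool's x, y, z in m, a list of three; "roll": the turn about the tool's z in degrees; "jaw": the opening, from -1 (shut) to 1 (fully open). In form: [{"xyz": [dx, dy, dz], "roll": roll, "jaw": jaw}, ...]. A call has 1 to 10 rows; each row is the pose to reach, as a shift and turn from the pose measured when the call began, along the tool's axes at that moment; what a row does not reach only later rows make up. A row lasts 1/10 s, in which the tool goes at most 50 mm and 8.59 degrees, less where a joint would pass 70% of its speed; a pose out of reach is approached as far as the arm can. A call with a gripper value outside its range is refused whole. The fingers move at their own pace and stop on an object; "force" is the grip in N (left out, the last holds). Time passes only in rows, so rows that repeat a pose let the fingers close. It gives the time, the measured TCP pose, the force and the opening at its end, in the units of the state.
- monitor.state(): the state, without advancing time (a new reading comes with each control period).
- read_camera(name): name is "side" or "top" or "wrist"; returns (picture, depth): 420x560x3 uint8, red, green, blue; 420x560 float32, mm along the optical axis (not along the pixel's ray), 0 where there is no reading.
- get_calibration(name): a dict with "K" (3x3 intrinsics, pixels), "world_from_camera" (4x4, takes a point from camera to world coordinates). Camera axes: x right, y down, z forward; pixel columns grow to the right and rows downward; lengths in mm; the calibration is good to about 2 mm. A picture is of the moment at which its call begins: read the wrist's pose just before it. get_calibration takes no time and is no camera call; for the wrist camera it gives the pose at the moment of the call.
- job.job_done(): hands the job in, once; it reports no verdict.
Trained networks look in the newest picture that a camera, given by its name, has taken for a name from the list of things; names that differ only in an ending like _2 or _b are one class to them, and where a whole thing is asked for, a point or a joint stands for the part that bears it (a point fixed in the world has none). Each returns a list of dicts, best first, with "p" (0 to 1); they miss things now and then, are a little off and sometimes report something else, mostly with a low value. They report only what shows in the picture. A call takes as long as a camera call.
- models.recognise(camera, label): "position" ([x, y, z] in mm, in world coordinates, good to about 4 mm: the middle of the surface that is visible of it).
- models.regions_of(camera, label): "pixels" (420x560 bool, what is visible of it).
The state is a dict: "time_s": time; "joints": joint angles; "qvel": joint speeds; "joint_torque": joint torques, N m; "tcp_pos": TCP position; "eef_rot": TCP orientation; "force": force on the tool from outside, world axes, zero at the start; "moment": the same for the moment, N m; "grip_width": finger opening in mm.
Only numpy, scipy, OpenCV 4.12 (cv2) and the standard library are available. Lean on these libraries where they do the work, as an engineer would, in place of code of your own. Each camera call takes 0.05 s, during which the arm holds its last target. There are 200 camera calls.

### The job

The four flip covers on the curved sample rack stand open. Run your fingertips lightly along the curve of the row, starting at the end with the low lug, so that the covers fold down flat over their vials one after another, in order. Only touch them: do not press hard on the rack, do not shift or lift it, and leave the vials, bottle and box standing around it alone.

Things in the scene. Friction and masses are not known exactly. Their poses are not given: they have to be found in the camera images.
- rack: Loose black sample rack (0.9 kg), 46 mm wide, 45 mm high, curved: four wells in a row along an arc of 150 mm radius. Origin: on the deck under the middle of the row; z up. The arc's centre lies 150 mm along -x; seen from it wells 1 to 4 are at +33, +11, -11, -33 degrees from +x (+ towards +y). A low lug (24 mm wide, 12 mm high) sticks out 25 mm at the well 1 end; the other end is plain.
- well1 (a point): Point fixed on the rack above well 1 of 4, counted from the lug end: the middle of the upper face of cover 1 when shut, 50 mm above the deck. The cover's hinge runs across the row 17 mm from here towards the lug end, 48 mm above the deck.
- cover1 (a joint): Opening of cover 1, rad: 0 = shut, flat over its vial; starts standing up at 1.3 to 1.85; stops at 2.0. An aluminium flap 34 mm long (along the row), 22 mm wide, 4 mm thick, hinged on its edge nearer the lug end, so it folds down towards the plain end. Slightly stiff hinge: it stays at any angle; under 1 N at its free edge turns it.
- well2 (a point): Point fixed on the rack above well 2 of 4, counted from the lug end: the middle of the upper face of cover 2 when shut, 50 mm above the deck. The cover's hinge runs across the row 17 mm from here towards the lug end, 48 mm above the deck.
- cover2 (a joint): Opening of cover 2, rad: 0 = shut, flat over its vial; starts standing up at 1.3 to 1.85; stops at 2.0. An aluminium flap 34 mm long (along the row), 22 mm wide, 4 mm thick, hinged on its edge nearer the lug end, so it folds down towards the plain end. Slightly stiff hinge: it stays at any angle; under 1 N at its free edge turns it.
- well3 (a point): Point fixed on the rack above well 3 of 4, counted from the lug end: the middle of the upper face of cover 3 when shut, 50 mm above the deck. The cover's hinge runs across the row 17 mm from here towards the lug end, 48 mm above the deck.
- cover3 (a joint): Opening of cover 3, rad: 0 = shut, flat over its vial; starts standing up at 1.3 to 1.85; stops at 2.0. An aluminium flap 34 mm long (along the row), 22 mm wide, 4 mm thick, hinged on its edge nearer the lug end, so it folds down towards the plain end. Slightly stiff hinge: it stays at any angle; under 1 N at its free edge turns it.
- well4 (a point): Point fixed on the rack above well 4 of 4, counted from the lug end: the middle of the upper face of cover 4 when shut, 50 mm above the deck. The cover's hinge runs across the row 17 mm from here towards the lug end, 48 mm above the deck.
- cover4 (a joint): Opening of cover 4, rad: 0 = shut, flat over its vial; starts standing up at 1.3 to 1.85; stops at 2.0. An aluminium flap 34 mm long (along the row), 22 mm wide, 4 mm thick, hinged on its edge nearer the lug end, so it folds down towards the plain end. Slightly stiff hinge: it stays at any angle; under 1 N at its free edge turns it.
- vial_a: Loose glass vial with white cap, 23 mm across, 46 mm high, on the deck inside the rack's curve; origin at the centre of its foot. Not to be disturbed.
- vial_b: A second vial like vial_a, beside it. Not to be disturbed.
- reagent: Loose glass bottle with screw cap, 56 mm across, 115 mm high, on the deck outside the curve, towards the lug end; origin at the centre of its foot. Not to be disturbed.
- tipbox: Grey open box with compartments, 75 x 110 mm, 45 mm high, on the deck beyond the plain end of the rack; origin at the centre of its underside. Not to be disturbed.

How it is judged:
By the outcome, as a careful person would: the job done as asked, in the order asked, and still so for the second after the job is handed in, with the robot touching nothing.
It also fails if it takes over 48 s, if anything falls off the work surface, if the arm or the gripper's body presses on something with over 40 N, if the wrist force passes 120 N, or if a joint passes its speed limit or range.

## Working session

There is one attempt and no reset: what is moved stays moved. The work goes in short steps, Python scripts to look and compute and a tool call to move; the robot and the scene stay as the last step left them, time stands still between calls to the robot, and variables do not carry over. Pictures are saved under pics/ and viewed, about 8 in all and at most 12, crops included, and the job is handed in when it is done.

Besides the shell and the picture viewer there is one more tool, called after "Emit:" as a command line: name --argument value ..., lists and objects as JSON in quotes. move_arm: Moves the arm, as the interface text tells. Its arguments: {"type":"object","properties":{"rows":{"type":"array","items":{"type":"object","properties":{"xyz":{"type":"array","items":{"type":"number"}},"roll":{"type":"number"},"jaw":{"type":"number"}}}},"force":{"type":"number"}},"required":["rows"]}

```bash
mkdir -p pics; python3 - <<'E'
from station import monitor, read_camera, get_calibration, models
import cv2,numpy as np
s=monitor.state();print({k:np.round(s[k],3) for k in s})
for c in("top","side"):
    im,d=read_camera(c);cv2.imwrite(f"pics/{c}0.png",im[:,:,::-1]);np.save(f"{c}d.npy",d);np.save(f"{c}i.npy",im)
    k=get_calibration(c);print(c,np.round(k["K"],1).tolist(),np.round(k["world_from_camera"],3).tolist())
    for l in("rack","cover1","vial_a","reagent","tipbox"):
        print(l,[(np.round(r["position"]).tolist(),round(r["p"],2)) for r in models.recognise(c,l)][:5])
E
```

```text
{'time_s': np.float64(0.0), 'joints': array([ 1.231,  0.469, -0.049,  1.534,  0.024,  1.141, -0.082]), 'qvel': array([ 0.002, -0.001, -0.   , -0.   , -0.001, -0.001,  0.   ]), 'joint_torque': array([-0.0000e+00, -5.1031e+01, -4.7000e-02, -2.3772e+01,  1.1000e-02,
        8.0000e-03,  0.0000e+00]), 'tcp_pos': array([ 206.214, -642.119,  230.273]), 'eef_rot': array([ 0.988,  0.155, -0.   , -0.001]), 'force': array([0.589, 0.395, 0.207]), 'moment': array([-0.036, -0.029,  0.02 ]), 'grip_width': np.float64(85.361)}
top [[456.3, 0.0, 277.6], [0.0, 456.3, 205.0], [0.0, 0.0, 1.0]] [[-0.012, -0.991, 0.134, 433.207], [-1.0, 0.009, -0.024, 50.794], [0.023, -0.134, -0.991, 896.251], [0.0, 0.0, 0.0, 1.0]]
rack [([534.0, -49.0, 41.0], 0.58)]
cover1 [([551.0, -12.0, 71.0], 0.49), ([545.0, 52.0, 80.0], 0.45), ([537.0, -62.0, 76.0], 0.38), ([527.0, -44.0, 44.0], 0.17), ([426.0, -268.0, 19.0], 0.15)]
vial_a [([455.0, 18.0, 44.0], 0.52)]
reagent [([632.0, 80.0, 84.0], 0.83)]
tipbox [([426.0, -272.0, 19.0], 0.94)]
side [[458.4, 0.0, 282.8], [0.0, 458.4, 210.4], [0.0, 0.0, 1.0]] [[0.958, -0.226, 0.176, 418.961], [-0.286, -0.734, 0.616, -496.264], [-0.01, -0.64, -0.768, 701.296], [0.0, 0.0, 0.0, 1.0]]
rack [([424.0, -253.0, 17.0], 0.74), ([523.0, -75.0, 42.0], 0.65), ([544.0, 49.0, 66.0], 0.47)]
cover1 [([495.0, -108.0, 66.0], 0.68), ([548.0, -10.0, 63.0], 0.6), ([544.0, 49.0, 67.0], 0.58), ([537.0, -63.0, 64.0], 0.57)]
vial_a [([430.0, -46.0, 36.0], 0.69), ([427.0, -254.0, 21.0], 0.64), ([457.0, 10.0, 32.0], 0.53)]
reagent [([633.0, 58.0, 70.0], 0.79)]
tipbox [([428.0, -254.0, 18.0], 0.77)]
```

View pics/top0.png

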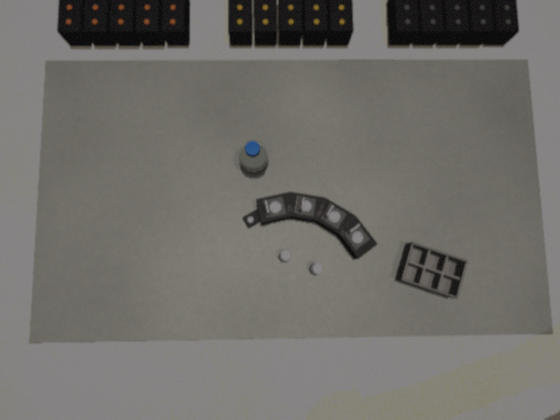

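View pics/side0.png

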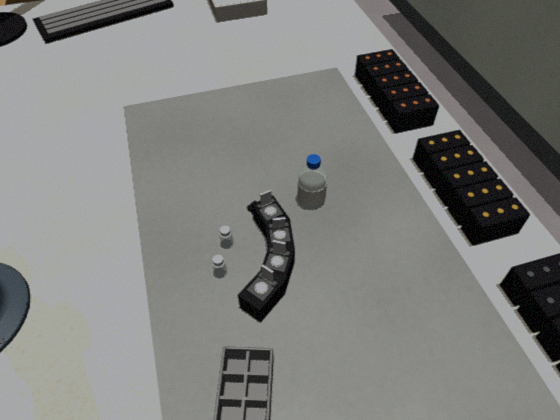

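```bash
cat > h.py <<'E'
import numpy as np
from station import get_calibration
def cloud(c,d):
    k=get_calibration(c);K=k["K"];T=np.array(k["world_from_camera"])
    v,u=np.indices(d.shape)
    P=np.stack([(u-K[0][2])/K[0][0]*d,(v-K[1][2])/K[1][1]*d,d,np.ones_like(d)],-1)@T.T
    P=P[...,:3];P[d==0]=np.nan;return P
def roi(P): return (P[...,0]>450)&(P[...,0]<600)&(P[...,1]>-170)&(P[...,1]<100)
E
python3 - <<'E'
from h import *
from scipy.optimize import minimize
import cv2
for c in("top","side"):
    P=cloud(c,np.load(c+"d.npy"));im=np.load(c+"i.npy")
    dk=P[...,2][(P[...,0]>300)&(P[...,0]<420)&(P[...,1]>100)&(P[...,1]<200)];print(c,"deck z",np.nanmedian(dk))
    R=roi(P)&~((P[...,0]<475)&(P[...,1]>-60))
    print(np.histogram(P[...,2][R],bins=np.arange(-6,96,6)))
    m=R&(P[...,2]>37)&(P[...,2]<50); A=P[m]
    # template fit: maximise coverage of annular sector
    def cost(p):
        q=A[:,:2]-p[:2];r=np.hypot(*q.T);t=np.arctan2(q[:,1],q[:,0])-p[2]
        er=np.maximum(np.abs(r-150)-p[3],0);et=np.maximum(np.abs(t)*150-p[4],0)
        return np.mean(np.minimum(er,10)**2+np.minimum(et,10)**2)+.02*p[3]+.01*p[4]
    best=min((minimize(cost,[x,y,a,23,115],method="Nelder-Mead",options=dict(maxiter=4000,xatol=.01,fatol=1e-5)) for x in(400,430) for y in(-60,-20,20) for a in(-.3,0,.3)),key=lambda r:r.fun)
    p=best.x;print(best.fun,np.round(p,3),len(A))
    for w in(33,11,-11,-33):
        a=p[2]+np.radians(w);print(np.round(p[:2]+150*np.array([np.cos(a),np.sin(a)]),1),end=' ')
    print()
    m=R&(P[...,2]>56)&(P[...,2]<100)
    n,l,st,ce=cv2.connectedComponentsWithStats(m.astype(np.uint8))
    for i in range(1,n):
        if st[i,4]>8:
            B=P[l==i];print("cover pts",st[i,4],np.round(np.median(B,0)),np.round(B.min(0)),np.round(B.max(0)))
E
```

```text
top deck z 1.0335171244647654
(array([1648, 3985,  138,  154,   49,   44,   47,   74, 2620,  270,   25,
         17,   24,   23,  103,    9]), array([-6,  0,  6, 12, 18, 24, 30, 36, 42, 48, 54, 60, 66, 72, 78, 84, 90]))
1.6978353559525672 [ 4.00212e+02  2.99100e+00 -3.62000e-01  2.33800e+01  1.21281e+02] 2852
[546.8  34.9] [548.1 -22.3] [527.8 -75.9] [ 489.  -117.9] 
cover pts 76 [549. -11.  75.] [538. -18.  57.] [560.  -6.  83.]
cover pts 35 [540.  51.  81.] [532.  48.  58.] [552.  53.  85.]
cover pts 48 [535. -62.  80.] [525. -69.  57.] [544. -55.  85.]
cover pts 34 [ 501. -105.   81.] [ 495. -116.   59.] [509. -98.  85.]
side deck z 2.0811401234226423
(array([ 478, 5009,  127,  145,  124,  116,  132,  126, 2266,  396,   82,
         94,   82,   95,  147,    8]), array([-6,  0,  6, 12, 18, 24, 30, 36, 42, 48, 54, 60, 66, 72, 78, 84, 90]))
1.7173753886475336 [ 3.99931e+02  2.28600e+00 -3.59000e-01  2.36940e+01  1.22835e+02] 2592
[546.4  34.6] [547.8 -22.6] [527.7 -76.2] [ 489.  -118.4] 
cover pts 123 [541.  49.  73.] [531.  46.  56.] [552.  55.  85.]
cover pts 97 [548. -13.  73.] [537. -18.  57.] [559.  -8.  84.]
cover pts 131 [534. -64.  73.] [524. -71.  56.] [544. -57.  84.]
cover pts 129 [ 501. -109.   73.] [ 494. -118.   56.] [509. -99.  85.]
```

```bash
cat >> h.py <<'E'
from station import monitor
from scipy.spatial.transform import Rotation as Ro
C=np.array([400.1,2.6]);A0=-.3605
def pose(i,d,z):
    """world xyz and tool-x angle for cover i (1..4), d mm past hinge along the row"""
    a=A0+np.radians((33,11,-11,-33)[i-1])
    if d<0 or d>30: # follow the arc away from the flap
        e=d-17; b=a-e/150; return np.r_[C+150*np.array([np.cos(b),np.sin(b)]),z],b+np.pi/2
    t=np.array([np.sin(a),-np.cos(a)])
    return np.r_[C+150*np.array([np.cos(a),np.sin(a)])+(d-17)*t,z],a+np.pi/2
def rows(wps):
    s=monitor.state();R=Ro.from_quat(s["eef_rot"]).as_matrix();p=np.array(s["tcp_pos"])
    th=np.arctan2(R[1,0],R[0,0])
    print("tcp",np.round(p,1),"xang",round(np.degrees(th),1),"F",np.round(s["force"],1),"t",round(float(s["time_s"]),2),"w",s["grip_width"])
    for x,a in wps:
        da=(a-th+np.pi)%(2*np.pi)-np.pi
        print("xyz",np.round(R.T@(np.array(x)-p)/1000,4).tolist(),"roll",round(float(-np.degrees(da)),1))
E
python3 - <<'E'
from h import *
print(pose(1,0,48),pose(1,-32,110))
rows([(np.array([430,-300,230]),1.0),pose(1,-32,150),pose(1,-32,72)])
E
```

```text
(array([542.99724236,  51.27625834,  48.        ]), np.float64(1.7862549799530254)) (array([528.59210625,  79.99366016, 110.        ]), np.float64(2.112921646619692))
tcp [ 206.5 -642.7  231.4] xang 17.8 F [ 0.3 -0.1  0.6] t 0.6 w 85.4527519966458
xyz [0.3176, -0.2579, 0.0014] roll -39.5
xyz [0.5277, -0.5895, 0.0813] roll -103.3
xyz [0.5277, -0.5896, 0.1593] roll -103.3
```

Emit:
move_arm --rows '[{"xyz": [0.03, -0.025, 0], "roll": -4, "jaw": -1}, {"xyz": [0.065, -0.055, 0], "roll": -9, "jaw": -1}, {"xyz": [0.1, -0.085, 0], "roll": -15, "jaw": -1}, {"xyz": [0.135, -0.115, 0], "roll": -20, "jaw": -1}, {"xyz": [0.17, -0.145, 0], "roll": -25, "jaw": -1}, {"xyz": [0.205, -0.175, 0], "roll": -30, "jaw": -1}, {"xyz": [0.24, -0.2, 0], "roll": -35, "jaw": -1}, {"xyz": [0.275, -0.225, 0], "roll": -38, "jaw": -1}, {"xyz": [0.305, -0.25, 0], "roll": -40, "jaw": -1}, {"xyz": [0.32, -0.26, 0], "roll": -40, "jaw": -1}]' --force 20

```text
time_s: 1.6
tcp_pos: [433.8, -293.2, 231.9]
eef_rot: [0.874, 0.486, 0.001, 0.0]
force: [0.3, -0.1, 0.2]
grip_width: 0.0
```

```bash
python3 -c "
from h import *
rows([pose(1,-32,200),pose(1,-32,130)])"
```

```text
tcp [ 433.8 -293.2  231.9] xang 58.2 F [ 0.3 -0.1  0.2] t 1.6 w 0.025476209655074442
xyz [0.367, -0.1164, 0.0323] roll -62.9
xyz [0.3669, -0.1164, 0.1023] roll -62.9
```

Emit:
move_arm --rows '[{"xyz": [0.04, -0.012, 0], "roll": -7, "jaw": -1}, {"xyz": [0.085, -0.026, 0.005], "roll": -15, "jaw": -1}, {"xyz": [0.13, -0.04, 0.01], "roll": -23, "jaw": -1}, {"xyz": [0.175, -0.055, 0.015], "roll": -31, "jaw": -1}, {"xyz": [0.22, -0.07, 0.02], "roll": -39, "jaw": -1}, {"xyz": [0.265, -0.084, 0.025], "roll": -47, "jaw": -1}, {"xyz": [0.31, -0.098, 0.03], "roll": -55, "jaw": -1}, {"xyz": [0.345, -0.11, 0.032], "roll": -63, "jaw": -1}, {"xyz": [0.367, -0.1165, 0.05], "roll": -63, "jaw": -1}, {"xyz": [0.367, -0.1165, 0.08], "roll": -63, "jaw": -1}]'

```text
time_s: 2.6
tcp_pos: [530.8, 85.2, 154.0]
eef_rot: [0.489, 0.873, 0.004, 0.002]
force: [0.9, -0.9, -0.5]
grip_width: 0.3
```

```bash
python3 - <<'E'
from h import *
from station import read_camera
import cv2
rows([pose(1,-32,73),pose(1,-20,73)])
im,d=read_camera("side");P=cloud("side",d)
cv2.imwrite("pics/s1.png",cv2.resize(im[130:330,180:360,::-1],None,fx=3,fy=3))
m=(abs(P[...,0]-528)<40)&(abs(P[...,1]-80)<40)&(P[...,2]>140)&(P[...,2]<230)
B=P[m];print(len(B),B.min(0) if len(B) else 0)
im,d=read_camera("wrist");cv2.imwrite("pics/w1.png",im[:,:,::-1])
E
```

```text
tcp [530.8  85.2 154. ] xang 121.5 F [ 0.9 -0.9 -0.5] t 2.6 w 0.2558721593849386
xyz [-0.0033, -0.0053, 0.0809] roll 0.4
xyz [-0.0153, -0.0059, 0.0809] roll 5.0
769 [491.38423149  49.05640533 155.7137107 ]
```

View pics/s1.png

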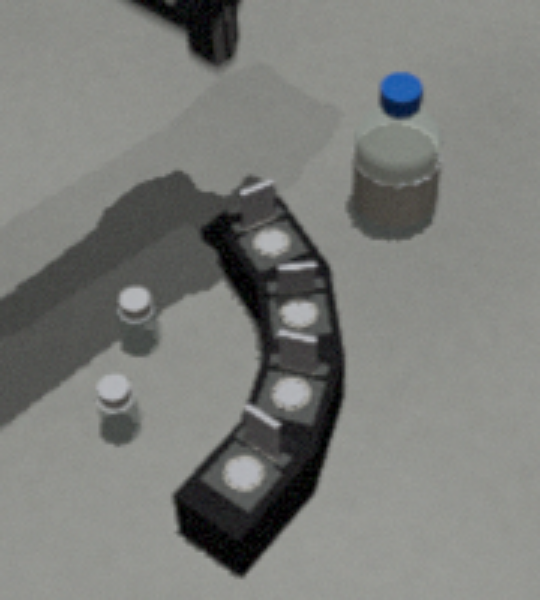

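View pics/w1.png

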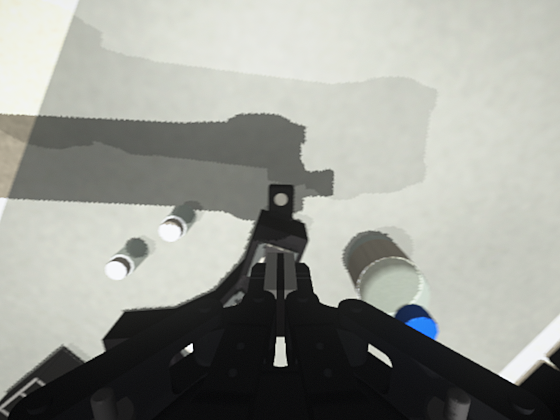

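The fingers (side crop 215,40; wrist image 280,280) hang shut above the lug end, and all four covers still stand. Next I descend behind cover 1.

Emit:
move_arm --rows '[{"xyz": [-0.003, -0.005, 0.01], "roll": 2, "jaw": -1}, {"xyz": [-0.003, -0.0055, 0.03], "roll": 4, "jaw": -1}, {"xyz": [-0.003, -0.0055, 0.05], "roll": 5, "jaw": -1}, {"xyz": [-0.003, -0.0055, 0.07], "roll": 5, "jaw": -1}, {"xyz": [-0.003, -0.0055, 0.0805], "roll": 5, "jaw": -1}, {"xyz": [-0.003, -0.0055, 0.0805], "roll": 5, "jaw": -1}, {"xyz": [-0.003, -0.0055, 0.0805], "roll": 5, "jaw": -1}]'

```text
time_s: 3.4
tcp_pos: [523.2, 74.4, 69.7]
eef_rot: [0.528, 0.849, -0.001, -0.002]
force: [-0.3, -0.9, -0.1]
grip_width: -0.2
```

```bash
python3 - <<'E'
from h import *
rows([pose(1,d,z) for d,z in((-22,74),(-12,75),(-6,75),(0,74),(6,71),(11,67),(15,62),(17,57),(18,54),(18,52))])
E
```

```text
tcp [523.2  74.4  69.7] xang 116.2 F [-0.3 -0.9 -0.1] t 3.4 w -0.21773216584846652
xyz [-0.0073, 0.0078, -0.0043] roll -1.0
xyz [-0.0173, 0.0076, -0.0053] roll 2.8
xyz [-0.0233, 0.0072, -0.0053] roll 5.1
xyz [-0.0295, 0.0075, -0.0044] roll 13.9
xyz [-0.0353, 0.0061, -0.0014] roll 13.9
xyz [-0.0402, 0.0049, 0.0026] roll 13.9
xyz [-0.0441, 0.0039, 0.0076] roll 13.9
xyz [-0.046, 0.0035, 0.0126] roll 13.9
xyz [-0.047, 0.0032, 0.0156] roll 13.9
xyz [-0.047, 0.0033, 0.0176] roll 13.9
```

Emit:
move_arm --rows '[{"xyz": [-0.007, 0.0078, -0.0045], "roll": 2, "jaw": -1}, {"xyz": [-0.012, 0.0078, -0.005], "roll": 6, "jaw": -1}, {"xyz": [-0.0175, 0.0078, -0.005], "roll": 10, "jaw": -1}, {"xyz": [-0.0235, 0.0076, -0.005], "roll": 14, "jaw": -1}, {"xyz": [-0.0265, 0.0075, -0.005], "roll": 14, "jaw": -1}, {"xyz": [-0.0295, 0.0075, -0.0045], "roll": 14, "jaw": -1}, {"xyz": [-0.0325, 0.0068, -0.003], "roll": 14, "jaw": -1}, {"xyz": [-0.0355, 0.006, -0.0015], "roll": 14, "jaw": -1}, {"xyz": [-0.0355, 0.006, -0.0015], "roll": 14, "jaw": -1}]'

```text
time_s: 4.3
tcp_pos: [544.2, 44.6, 70.9]
eef_rot: [0.628, 0.778, -0.002, -0.002]
force: [-0.2, -0.7, -0.0]
grip_width: 0.2
```

```bash
python3 - <<'E'
from h import *
rows([pose(1,d,z) for d,z in((6,71),(11,67),(15,62),(17,57),(18,54),(18,52))])
from station import read_camera
import cv2
im,d=read_camera("side");P=cloud("side",d)
cv2.imwrite("pics/s2.png",cv2.resize(im[130:290,200:370,::-1],None,fx=4,fy=4,interpolation=2)[:600])
E
```

```text
tcp [544.2  44.6  70.9] xang 102.2 F [-0.2 -0.7 -0. ] t 4.3 w 0.15640127645954416
xyz [0.0008, 0.0002, -0.0002] roll -0.1
xyz [-0.0042, 0.0002, 0.0038] roll -0.1
xyz [-0.0082, 0.0003, 0.0088] roll -0.1
xyz [-0.0102, 0.0003, 0.0138] roll -0.1
xyz [-0.0112, 0.0003, 0.0168] roll -0.1
xyz [-0.0112, 0.0003, 0.0188] roll -0.1
```

View pics/s2.png

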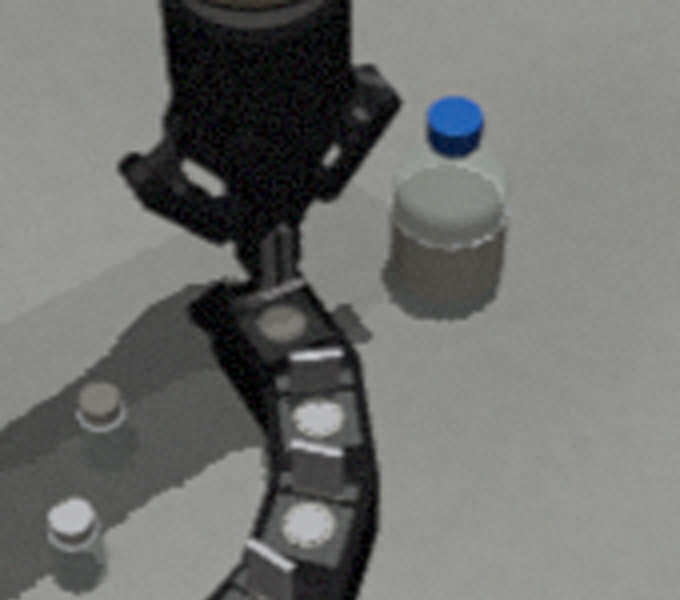

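The fingers are behind cover 1 (275,260), which is tilting, and the bottle (450,210) is clear of them. I continue down.

Emit:
move_arm --rows '[{"xyz": [-0.002, 0, 0.002], "roll": 0, "jaw": -1}, {"xyz": [-0.004, 0, 0.004], "roll": 0, "jaw": -1}, {"xyz": [-0.006, 0, 0.0065], "roll": 0, "jaw": -1}, {"xyz": [-0.008, 0, 0.009], "roll": 0, "jaw": -1}, {"xyz": [-0.01, 0, 0.012], "roll": 0, "jaw": -1}, {"xyz": [-0.011, 0, 0.015], "roll": 0, "jaw": -1}, {"xyz": [-0.012, 0, 0.017], "roll": 0, "jaw": -1}, {"xyz": [-0.012, 0, 0.0185], "roll": 0, "jaw": -1}, {"xyz": [-0.012, 0, 0.0185], "roll": 0, "jaw": -1}]'

```text
time_s: 5.25
tcp_pos: [546.5, 33.2, 52.1]
eef_rot: [0.628, 0.778, -0.002, -0.002]
force: [-0.7, -0.1, 0.5]
grip_width: -0.1
```

```bash
python3 - <<'E'
from h import *
rows([pose(1,d,z) for d,z in((18,50.5),(22,50.5))])
from station import read_camera
import cv2
im,d=read_camera("side");P=cloud("side",d)
cv2.imwrite("pics/s3.png",cv2.resize(im[160:290,220:350,::-1],None,fx=4,fy=4,interpolation=2))
a=pose(1,17,50)
m=(np.hypot(P[...,0]-a[0][0],P[...,1]-a[0][1])<25)&(P[...,2]<70)&(P[...,2]>30);print(np.histogram(P[m][:,2],bins=range(36,72,3)))
E
```

```text
tcp [546.5  33.2  52.1] xang 102.2 F [-0.7 -0.1  0.5] t 5.25 w -0.0669190586088244
xyz [0.0004, 0.0005, 0.0016] roll -0.1
xyz [-0.0036, 0.0005, 0.0016] roll -0.1
(array([  3,   3,  22, 154,  20,  62,  11,   7,  14,  22,   9]), array([36, 39, 42, 45, 48, 51, 54, 57, 60, 63, 66, 69]))
```

View pics/s3.png

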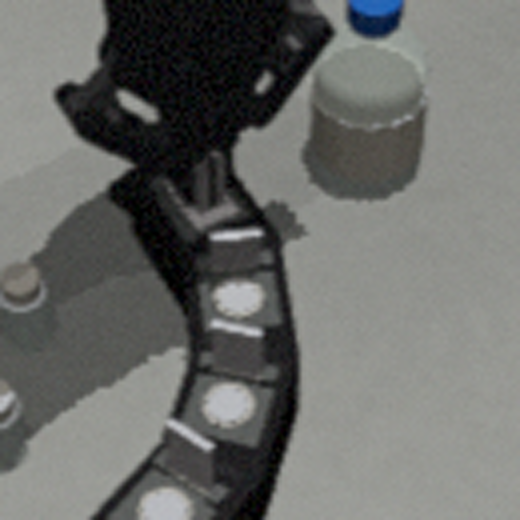

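Cover 1 lies almost flat under the fingertips (205,210). I settle it with small downward steps and watch the force.

Emit:
move_arm --rows '[{"xyz": [-0.002, 0.0005, 0.0008], "roll": 0, "jaw": -1}, {"xyz": [-0.004, 0.0005, 0.0014], "roll": 0, "jaw": -1}, {"xyz": [-0.004, 0.0005, 0.0018], "roll": 0, "jaw": -1}, {"xyz": [-0.004, 0.0005, 0.0018], "roll": 0, "jaw": -1}]'

```text
time_s: 5.7
tcp_pos: [547.9, 29.3, 50.4]
eef_rot: [0.628, 0.778, -0.002, -0.002]
force: [-0.5, -0.4, -0.4]
grip_width: 0.1
```

Emit:
move_arm --rows '[{"xyz": [0, 0, 0.0005], "roll": 0, "jaw": -1}, {"xyz": [0, 0, 0.001], "roll": 0, "jaw": -1}, {"xyz": [0, 0, 0.001], "roll": 0, "jaw": -1}]'

```text
time_s: 6.0
tcp_pos: [548.0, 29.3, 50.0]
eef_rot: [0.628, 0.778, -0.002, -0.002]
force: [-1.1, -0.5, 5.0]
grip_width: -0.1
```

5 N at z = 50.0: cover 1 is flat, and contact starts at about z = 50.2. On to cover 2.

```bash
python3 - <<'E'
from h import *
rows([pose(2,d,z) for d,z in((-34,62),(-33,75),(-25,75),(-18,75),(-10,75),(-5,75),(0,74),(6,71))])
E
```

```text
tcp [548.   29.3  50. ] xang 102.2 F [-1.1 -0.5  5. ] t 6.0 w -0.07679672982403143
xyz [-0.0011, -0.0004, -0.012] roll 2.4
xyz [-0.0021, -0.0005, -0.025] roll 2.8
xyz [-0.0101, -0.0011, -0.025] roll 5.8
xyz [-0.017, -0.0019, -0.025] roll 8.5
xyz [-0.0249, -0.0033, -0.0249] roll 11.6
xyz [-0.0298, -0.0044, -0.0249] roll 13.5
xyz [-0.0349, -0.0048, -0.0239] roll 21.9
xyz [-0.0405, -0.007, -0.0209] roll 21.9
```

Emit:
move_arm --rows '[{"xyz": [0, 0, -0.012], "roll": 2, "jaw": -1}, {"xyz": [-0.002, -0.0005, -0.025], "roll": 4, "jaw": -1}, {"xyz": [-0.01, -0.001, -0.025], "roll": 8, "jaw": -1}, {"xyz": [-0.017, -0.002, -0.025], "roll": 12, "jaw": -1}, {"xyz": [-0.025, -0.0033, -0.025], "roll": 17, "jaw": -1}, {"xyz": [-0.03, -0.0042, -0.025], "roll": 21, "jaw": -1}, {"xyz": [-0.0325, -0.0045, -0.0245], "roll": 22, "jaw": -1}, {"xyz": [-0.035, -0.0048, -0.024], "roll": 22, "jaw": -1}, {"xyz": [-0.038, -0.006, -0.0225], "roll": 22, "jaw": -1}, {"xyz": [-0.0405, -0.007, -0.021], "roll": 22, "jaw": -1}]'

```text
time_s: 7.0
tcp_pos: [549.9, -11.8, 71.1]
eef_rot: [0.765, 0.644, -0.002, -0.001]
force: [-0.5, 0.6, 0.2]
grip_width: -0.1
```

```bash
python3 - <<'E'
from h import *
rows([pose(2,d,z) for d,z in((11,67),(17,57),(18,52),(22,50.3))])
E
```

```text
tcp [549.9 -11.8  71.1] xang 80.3 F [-0.5  0.6  0.2] t 7.0 w -0.0883593369372564
xyz [-0.0049, -0.0, 0.0041] roll -0.1
xyz [-0.0109, 0.0, 0.0142] roll -0.1
xyz [-0.0119, 0.0, 0.0192] roll -0.1
xyz [-0.0159, 0.0001, 0.0209] roll -0.1
```

Emit:
move_arm --rows '[{"xyz": [-0.002, 0, 0.002], "roll": 0, "jaw": -1}, {"xyz": [-0.004, 0, 0.004], "roll": 0, "jaw": -1}, {"xyz": [-0.0065, 0, 0.0065], "roll": 0, "jaw": -1}, {"xyz": [-0.0085, 0, 0.009], "roll": 0, "jaw": -1}, {"xyz": [-0.0105, 0, 0.012], "roll": 0, "jaw": -1}, {"xyz": [-0.0115, 0, 0.015], "roll": 0, "jaw": -1}, {"xyz": [-0.0125, 0, 0.0175], "roll": 0, "jaw": -1}, {"xyz": [-0.014, 0, 0.0192], "roll": 0, "jaw": -1}, {"xyz": [-0.016, 0, 0.0205], "roll": 0, "jaw": -1}, {"xyz": [-0.016, 0, 0.0207], "roll": 0, "jaw": -1}]'

```text
time_s: 8.0
tcp_pos: [546.9, -28.0, 50.3]
eef_rot: [0.765, 0.644, -0.002, -0.001]
force: [-0.3, -0.3, -0.7]
grip_width: 0.0
```

Emit:
move_arm --rows '[{"xyz": [0, 0, 0.0003], "roll": 0, "jaw": -1}, {"xyz": [0, 0, 0.0005], "roll": 0, "jaw": -1}, {"xyz": [0, 0, 0.0005], "roll": 0, "jaw": -1}]'

```text
time_s: 8.3
tcp_pos: [547.0, -28.0, 50.1]
eef_rot: [0.765, 0.644, -0.002, -0.001]
force: [-1.1, 0.0, 4.0]
grip_width: 0.3
```

```bash
python3 - <<'E'
from h import *
rows([pose(3,d,z) for d,z in((-34,62),(-25,75),(-18,75),(-10,75),(-5,75),(0,74),(6,71))])
E
```

```text
tcp [547.  -28.   50.1] xang 80.2 F [-1.1  0.   4. ] t 8.3 w 0.3291070844816389
xyz [-0.0011, -0.0002, -0.0119] roll 2.4
xyz [-0.0101, -0.0009, -0.0249] roll 5.8
xyz [-0.0171, -0.0017, -0.0249] roll 8.5
xyz [-0.0249, -0.0031, -0.0249] roll 11.6
xyz [-0.0298, -0.0042, -0.0248] roll 13.5
xyz [-0.035, -0.0045, -0.0238] roll 21.9
xyz [-0.0406, -0.0068, -0.0208] roll 21.9
```

Emit:
move_arm --rows '[{"xyz": [0, 0, -0.012], "roll": 2, "jaw": -1}, {"xyz": [-0.002, -0.0005, -0.025], "roll": 4, "jaw": -1}, {"xyz": [-0.01, -0.001, -0.025], "roll": 8, "jaw": -1}, {"xyz": [-0.017, -0.002, -0.025], "roll": 12, "jaw": -1}, {"xyz": [-0.025, -0.0033, -0.025], "roll": 17, "jaw": -1}, {"xyz": [-0.03, -0.0042, -0.025], "roll": 21, "jaw": -1}, {"xyz": [-0.0325, -0.0045, -0.0245], "roll": 22, "jaw": -1}, {"xyz": [-0.035, -0.0048, -0.024], "roll": 22, "jaw": -1}, {"xyz": [-0.038, -0.006, -0.0225], "roll": 22, "jaw": -1}, {"xyz": [-0.0405, -0.007, -0.021], "roll": 22, "jaw": -1}]'

```text
time_s: 9.3
tcp_pos: [533.4, -66.7, 71.3]
eef_rot: [0.873, 0.487, -0.002, -0.001]
force: [0.2, 0.0, -0.2]
grip_width: 0.3
```

```bash
python3 - <<'E'
from h import *
rows([pose(3,d,z) for d,z in((11,67),(17,57),(18,52),(22,50.3))])
from station import read_camera
import cv2
im,d=read_camera("side")
cv2.imwrite("pics/s4.png",cv2.resize(im[160:330,200:350,::-1],None,fx=3.5,fy=3.5,interpolation=2))
E
```

```text
tcp [533.4 -66.7  71.3] xang 58.3 F [ 0.2  0.  -0.2] t 9.3 w 0.25251334345563065
xyz [-0.005, 0.0002, 0.0043] roll -0.1
xyz [-0.0109, 0.0002, 0.0143] roll -0.1
xyz [-0.0119, 0.0002, 0.0193] roll -0.1
xyz [-0.0159, 0.0002, 0.021] roll -0.1
```

View pics/s4.png

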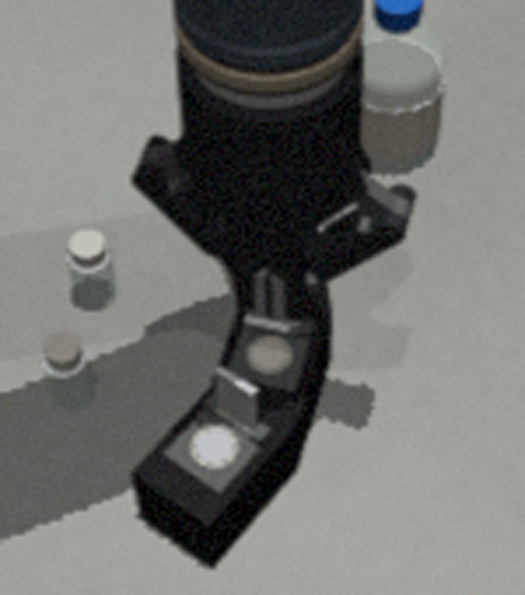

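Cover 3 (270,325) is tipping ahead of the fingers and cover 4 (238,400) still stands. The vials and bottle are untouched.

Emit:
move_arm --rows '[{"xyz": [-0.002, 0, 0.002], "roll": 0, "jaw": -1}, {"xyz": [-0.004, 0, 0.004], "roll": 0, "jaw": -1}, {"xyz": [-0.0065, 0, 0.0065], "roll": 0, "jaw": -1}, {"xyz": [-0.0085, 0, 0.009], "roll": 0, "jaw": -1}, {"xyz": [-0.0105, 0, 0.012], "roll": 0, "jaw": -1}, {"xyz": [-0.0115, 0, 0.015], "roll": 0, "jaw": -1}, {"xyz": [-0.0125, 0, 0.0175], "roll": 0, "jaw": -1}, {"xyz": [-0.014, 0, 0.0192], "roll": 0, "jaw": -1}, {"xyz": [-0.016, 0, 0.0205], "roll": 0, "jaw": -1}, {"xyz": [-0.016, 0, 0.0208], "roll": 0, "jaw": -1}]'

```text
time_s: 10.35
tcp_pos: [524.1, -81.1, 50.1]
eef_rot: [0.874, 0.486, -0.003, -0.001]
force: [0.4, -0.0, 2.4]
grip_width: -0.2
```

Emit:
move_arm --rows '[{"xyz": [0, 0, 0.0003], "roll": 0, "jaw": -1}, {"xyz": [0, 0, 0.0005], "roll": 0, "jaw": -1}, {"xyz": [0, 0, 0.0005], "roll": 0, "jaw": -1}]'

```text
time_s: 10.65
tcp_pos: [524.1, -81.1, 50.0]
eef_rot: [0.874, 0.486, -0.003, -0.001]
force: [-1.6, 0.2, 4.5]
grip_width: -0.2
```

```bash
python3 - <<'E'
from h import *
rows([pose(4,d,z) for d,z in((-34,62),(-25,75),(-18,75),(-10,75),(-5,75),(0,74),(6,71))])
E
```

```text
tcp [524.1 -81.1  50. ] xang 58.2 F [-1.6  0.2  4.5] t 10.65 w -0.19595720020175597
xyz [-0.0005, 0.0003, -0.012] roll 2.4
xyz [-0.0095, -0.0004, -0.0249] roll 5.8
xyz [-0.0165, -0.0012, -0.0249] roll 8.5
xyz [-0.0243, -0.0026, -0.0248] roll 11.6
xyz [-0.0292, -0.0037, -0.0248] roll 13.5
xyz [-0.0344, -0.0041, -0.0238] roll 21.9
xyz [-0.0399, -0.0063, -0.0208] roll 21.9
```

Emit:
move_arm --rows '[{"xyz": [0, 0, -0.012], "roll": 2, "jaw": -1}, {"xyz": [-0.002, 0, -0.025], "roll": 4, "jaw": -1}, {"xyz": [-0.0095, -0.0005, -0.025], "roll": 8, "jaw": -1}, {"xyz": [-0.0165, -0.0012, -0.025], "roll": 12, "jaw": -1}, {"xyz": [-0.0245, -0.0026, -0.025], "roll": 17, "jaw": -1}, {"xyz": [-0.0295, -0.0036, -0.025], "roll": 21, "jaw": -1}, {"xyz": [-0.032, -0.004, -0.0245], "roll": 22, "jaw": -1}, {"xyz": [-0.0345, -0.0042, -0.024], "roll": 22, "jaw": -1}, {"xyz": [-0.0375, -0.0054, -0.0225], "roll": 22, "jaw": -1}, {"xyz": [-0.04, -0.0063, -0.021], "roll": 22, "jaw": -1}]'

```text
time_s: 11.65
tcp_pos: [497.8, -111.8, 71.3]
eef_rot: [0.95, 0.311, -0.003, -0.0]
force: [-1.0, 0.0, -0.2]
grip_width: -0.1
```

```bash
python3 - <<'E'
from h import *
rows([pose(4,d,z) for d,z in((11,67),(17,57),(18,52),(22,50.3))])
E
```

```text
tcp [ 497.8 -111.8   71.3] xang 36.2 F [-1.   0.  -0.2] t 11.65 w -0.1353696077411332
xyz [-0.0049, -0.0001, 0.0043] roll -0.1
xyz [-0.0108, -0.0, 0.0143] roll -0.1
xyz [-0.0118, -0.0, 0.0194] roll -0.1
xyz [-0.0158, -0.0, 0.0211] roll -0.1
```

Emit:
move_arm --rows '[{"xyz": [-0.002, 0, 0.002], "roll": 0, "jaw": -1}, {"xyz": [-0.004, 0, 0.004], "roll": 0, "jaw": -1}, {"xyz": [-0.0065, 0, 0.0065], "roll": 0, "jaw": -1}, {"xyz": [-0.0085, 0, 0.009], "roll": 0, "jaw": -1}, {"xyz": [-0.0105, 0, 0.012], "roll": 0, "jaw": -1}, {"xyz": [-0.0115, 0, 0.015], "roll": 0, "jaw": -1}, {"xyz": [-0.0125, 0, 0.0175], "roll": 0, "jaw": -1}, {"xyz": [-0.014, 0, 0.0192], "roll": 0, "jaw": -1}, {"xyz": [-0.016, 0, 0.0205], "roll": 0, "jaw": -1}, {"xyz": [-0.016, 0, 0.0208], "roll": 0, "jaw": -1}]'

```text
time_s: 12.65
tcp_pos: [484.4, -121.5, 50.4]
eef_rot: [0.95, 0.311, -0.003, -0.0]
force: [-0.2, -1.2, 0.0]
grip_width: -0.3
```

Emit:
move_arm --rows '[{"xyz": [0, 0, 0.0003], "roll": 0, "jaw": -1}, {"xyz": [0, 0, 0.0005], "roll": 0, "jaw": -1}, {"xyz": [0, 0, 0.0005], "roll": 0, "jaw": -1}]'

```text
time_s: 12.95
tcp_pos: [484.5, -121.5, 50.1]
eef_rot: [0.95, 0.311, -0.003, -0.0]
force: [-1.3, 0.4, 2.5]
grip_width: 0.0
```

Contact again (2.5 N at z = 50.1). I retreat straight up, then check.

Emit:
move_arm --rows '[{"xyz": [0, 0, -0.01], "roll": 0, "jaw": -1}, {"xyz": [0, 0, -0.04], "roll": 0, "jaw": -1}, {"xyz": [0, 0, -0.08], "roll": 0, "jaw": -1}, {"xyz": [0, 0.0, -0.12], "roll": 0, "jaw": -1}, {"xyz": [-0.03, 0, -0.15], "roll": 0, "jaw": -1}, {"xyz": [-0.07, 0, -0.17], "roll": 0, "jaw": -1}, {"xyz": [-0.11, 0, -0.18], "roll": 0, "jaw": -1}, {"xyz": [-0.14, 0, -0.18], "roll": 0, "jaw": -1}, {"xyz": [-0.14, 0, -0.18], "roll": 0, "jaw": -1}, {"xyz": [-0.14, 0, -0.18], "roll": 0, "jaw": -1}]'

```text
time_s: 13.95
tcp_pos: [372.5, -204.0, 231.6]
eef_rot: [0.951, 0.31, -0.002, 0.0]
force: [1.1, 0.3, 0.8]
grip_width: -0.2
```

```bash
python3 - <<'E'
from h import *
from station import read_camera,models
import cv2
rows([])
ims=[]
for c in("side","top"):
    im,d=read_camera(c);P=cloud(c,d);ims.append(cv2.resize(im[130:290,200:400,::-1],None,fx=2,fy=2,interpolation=2))
    for i in(1,2,3,4):
        o=pose(i,0,48)[0];b=pose(i,17,48)[0];t=(b-o)[:2]/17;n=np.array([-t[1],t[0]])
        q=P[...,:2]-o[:2];u=q@t;v=q@n
        m=(u>1)&(u<33)&(abs(v)<9)&(P[...,2]>40);k=np.polyfit(u[m],P[...,2][m],1)
        print(c,i,m.sum(),"z edge0/34",np.round([k[1],k[1]+34*k[0]],1),"max",P[...,2][m].max())
    R=roi(P)&~((P[...,0]<475)&(P[...,1]>-60));print("mean rack top xy",P[R&(P[...,2]>37)&(P[...,2]<50)].mean(0)[:2])
    P0=cloud(c,np.load(c+"d.npy"));D=np.abs(np.load(c+"d.npy")-d)
    for l in("vial_a","reagent","tipbox"):
        print(l,[(np.round(r["position"]).tolist(),round(r["p"],2)) for r in models.recognise(c,l)][:3])
cv2.imwrite("pics/end.png",np.hstack(ims))
E
```

```text
tcp [ 372.5 -204.   231.6] xang 36.2 F [1.1 0.3 0.8] t 13.95 w -0.22281891980052929
side 1 133 z edge0/34 [51.3 50. ] max 53.68311808876433
side 2 155 z edge0/34 [51.1 50.4] max 54.05125784132815
side 3 175 z edge0/34 [51.3 50.5] max 53.91471454707812
side 4 200 z edge0/34 [50.8 50.4] max 54.48988498160497
mean rack top xy [519.8426054  -61.08959217]
vial_a [([431.0, -49.0, 36.0], 0.82), ([456.0, 10.0, 30.0], 0.6)]
reagent [([634.0, 60.0, 68.0], 0.85), ([458.0, 8.0, 33.0], 0.58)]
tipbox [([425.0, -255.0, 22.0], 0.67)]
top 1 163 z edge0/34 [50.  49.9] max 54.40593582417523
top 2 164 z edge0/34 [50.1 50.1] max 55.42482639248931
top 3 162 z edge0/34 [50.1 50.1] max 53.08936897027479
top 4 159 z edge0/34 [50.1 50.1] max 54.395993700020995
mean rack top xy [525.64334405 -45.86852303]
vial_a [([454.0, 22.0, 44.0], 0.5)]
reagent [([635.0, 81.0, 85.0], 0.57), ([528.0, -48.0, 46.0], 0.55)]
tipbox [([430.0, -268.0, 18.0], 0.67)]
```

View pics/end.png

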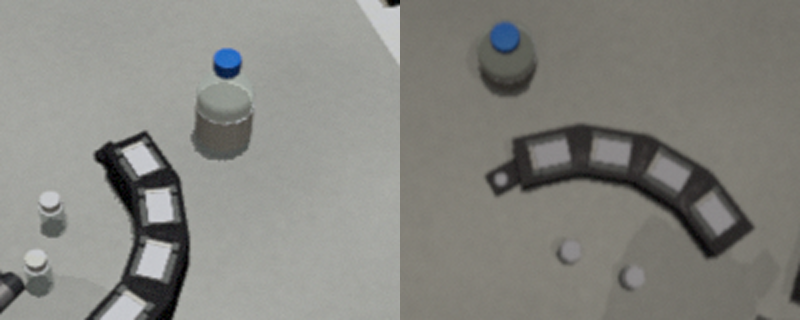

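All four covers lie flat (top half of the view: 550,153; 611,152; 668,172; 716,212). The vials and bottle stand where they were, and the arm is clear of everything.

```bash
python3 -c "
from station import job
print(job.job_done())"
```

```text
the job is handed in; nothing more can be done
None
```

All four covers are folded flat over their vials, in order from the lug end. I handed the job in at about 14 s of the 48 s allowed. With the fingers shut, I ran the tips along the arc and tipped each cover near its free edge, then settled it with a light touch. The readings at the end of each move never passed about 5 N.

**Covers:** Depth readings after the arm withdrew put both ends of every cover at 50 mm from the top camera. The side camera gave 50 to 51 mm, within its calibration error. No cover is still raised.

**Rack:** I did not re-fit its position at the end. The finished covers sit level in the places fitted at the start, so I saw no sign that it moved.

**Vials, bottle and box:** They appear where they were. Repeat detections of the vials and box differ by 1 to 4 mm, within the detector's error. One low-confidence detection confused the rack with the bottle, and I ignored it. The top camera reported only one of the two vials, both before and after, but both stand in the last picture. The box is mostly out of frame there, so for it I rely on the detector.

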